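# Put the tea scoop away and slide the box shut

## Robot

A 6-joint arm with a two-finger parallel gripper is mounted at the origin on the work surface. World frame = base frame: x ahead of the robot, y to its left, z up, the work surface at z = 0. Lengths are in m, angles in rad, forces in N, time in s.
With the tool pointing down it reaches from about 0.35 to 0.975 m from the base axis. Payload 4.9 kg.
Tool frame: the origin (TCP) lies midway between the tips of the shut fingers; the grasp point (between the pads) lies 19 mm behind it; z points along the fingers, y is the line along which they close (so a half turn about z gives the same grasp; the last joint's range is limited). The gripper opens to 85 mm and grips with 20 to 120 N. Pads are 22 mm wide; open, the fingers measure 114 mm over their backs; the gripper's body (76 mm by 85 mm) begins 54 mm behind the grasp point. The pads swing forward as they close: fully open they stand 13 mm farther back than shut.
Start: joints at [1.17, 0.053, 1.613, -0, 1.476, -0.119], TCP at [0.174, 0.6, 0.231] pointing down, gripper open.
Joint ranges: [-3.01, 3.01], [-1.01, 2.22], [0.06, 2.58], [-1.02, 4.17], [0.09, 2.62], [-3.14, 3.14]. Speed limits (rad/s): [2.57, 2.57, 3.14, 3.14, 3.14, 3.14].

## Interface

Orientations are given as a unit quaternion [w, x, y, z].
In Python, from plant import state, grab_frame, job_done, cut_out, place_of gives the robot as it stands.
- The arm moves only by the tool jog_arm, never from a script. Its argument "motion" is text: rows parted by semicolons, each of 7 numbers parted by spaces: the opening in per cent of the stroke, from 0 (shut) to 100 (fully open), then the shift along the tool's x, y, z as a fraction of full scale, then the turn, a rotation vector about the tool's x, y, z as a fraction of full scale. A call has exactly 5 rows; each row is the pose to reach, as a shift and turn from the pose commanded when the call began, along the tool's axes at that moment; what a row does not reach only later rows make up. Full scale, the value 1, is 50 cm for a shift and 1.5 rad for a turn. A row lasts 1/8 s, in which the tool goes at most 62.5 mm and 10.7 degrees, less where a joint would pass 70% of its speed; a pose out of reach is approached as far as the arm can. A call with a number of a shift or a turn outside -1 to 1 is refused whole. A call with a gripper value outside its range is refused whole. The fingers move at their own pace and stop on an object; the grip force is fixed at half the most. Time passes only in rows, so rows that repeat a pose let the fingers close, or fill a call up. It gives the time, the measured TCP pose, the force, the opening and the grip force at its end, in the units of the state.
- state(): the state, without advancing time (a new reading comes with each control period).
- grab_frame(name): name is "scene" or "top" or "wrist"; returns a dict with "color" (400x640x3 uint8, red, green, blue), "range_z" (400x640 float32, m along the optical axis (not along the pixel's ray), 0 where there is no reading), "intrinsics" (3x3 intrinsics, pixels), "k1" (the pictures are not rectified: a ray, as slopes to the right and down, at radius r is drawn at 1 + k1 r^2 times it, then the intrinsics apply), "world_from_camera" (4x4, takes a point from camera to world coordinates). Camera axes: x right, y up, looking along -z (the intrinsics and any distortion apply to the point x, -y, -z); pixel columns grow to the right and rows downward; lengths in m; the calibration is good to about 2 mm. A picture is of the moment at which its call begins.
- job_done(): hands the job in; it is judged then, once.
Trained networks look in the newest picture that a camera, given by its name, has taken for a name from the list of things; names that differ only in an ending like _2 or _b are one class to them, and where a whole thing is asked for, a point or a joint stands for the part that bears it (a point fixed in the world has none). Each returns a list of dicts, best first, with "p" (0 to 1); they miss things now and then, are a little off and sometimes report something else, mostly with a low value. They report only what shows in the picture. A call takes as long as a camera call. They do not tell look-alikes from the thing itself.
- cut_out(camera, thing): "pixels" (400x640 bool, what is visible of it).
- place_of(camera, thing): "at" ([x, y, z] in m, in world coordinates, good to about 4 mm: a listed point, or the origin of a listed thing).
The state is a dict: "time": time; "joint_pos": joint angles; "joint_vel": joint speeds; "joint_efforts": joint torques, N m; "tool_pos": TCP position; "tool_rot": TCP orientation; "contact_force": force on the tool from outside, world axes, zero at the start; "ft_torque": the same for the moment, N m; "gripper_width": opening from 0.0 (shut) to 1.0 (fully open); "grasp_force": force on a finger pad.
Only numpy, scipy, OpenCV 4.12 (cv2) and the standard library are available. Lean on these libraries where they do the work, as an engineer would, in place of code of your own. Each camera call takes 0.05 s, during which the arm holds its last target. There are 200 camera calls.

## Task

Put the steel tea scoop away: lay it flat, hollow side up, in the compartment of the long bamboo tool box (without dropping it in from a height), sliding the cover further back first if it is in the way, then slide the cover fully home over it and let go. Leave the tongs, the brush and the tea ware where they are.

Things in the scene. Friction and masses are not known exactly. Their poses are not given: they have to be found in the camera images.
- toolbox: Brown bamboo box fixed to the table, mm: x -54..54, y -160..176 (long axis). Origin on its underside at table level, z up. Compartment, the +y part: clear inside x -42..42, y 12..162, floor at z 8, wall tops z 40. The -y part is a solid deck 40 high under the open cover. Rims 52 high guide and stop the cover: both long sides (|x| 43..54) and the +y end (y 167..176).
- cover (a joint): Flat pale wooden cover sliding along the box's y, in m: 0 = fully home over the compartment, 0.155 = fully back (all open), growing towards the box's -y. Starts part-way, 0.03 to 0.12; stops at both ends. Friction about 1.5 N, light damping (6 N per m/s); stays where left. Plate 160 mm along y, 8 thick, top 48 above the table.
- cover_grip (a point): Middle of the cover's dark grip bar, 59 mm above the table. The bar stands in the middle of the cover: 50 long across the box (box x), 12 thick along the slide (box y), 22 high (48 to 70 above the table), clear all round above the cover. At joint 0 it lies at y=+86 in the box frame; at 0.155 at y=-69.
- scoop: Steel tea scoop, 115 mm long, 40 to 85 g, lying on the table hollow side up. Origin on its underside at the back wall of the blade; x along the scoop towards the open front of the blade, z up. Blade x=0..+55: an open trough 34 wide, 15 high. Handle x=-60..0: a bar 12 wide, from 4 to 16 above the underside. Its place may be swapped with the tongs' or the brush's.
- scoop_grip (a point): Point in the scoop's handle at which to grip: x=-20 in the scoop's frame, 10 above its underside, 17 mm behind the scoop's middle, near the centre of mass; grip across the 12 mm width.
- tongs: Bystander: bamboo V-shaped tongs 120 long, 30 wide, 10 high, lying flat. Origin at the middle of the underside, x along its length.
- brush: Bystander: small tea brush, 120 long, 18 high, round dark handle. Origin on the underside at the middle, x towards the bristles.
- gaiwan: Bystander: celadon lidded bowl on a saucer, 116 across, 91 high. Origin at the centre of its underside.
- pitcher: Bystander: glass pitcher 88 across, 100 high, with a handle. Origin at the centre of its underside.
- cup: Bystander: small celadon cup, 68 across, 45 high. Origin at the centre of its underside.
There are look-alikes about, which are no part of the job. What is meant by the scoop is not blue, brown or green, and is the larger of those in its own colour.

How it is judged:
By the outcome, as a careful person would: the job done as asked, in the order asked, and still so for the second after the job is handed in, with the robot touching nothing.
It also fails if it takes over 64 s, if anything falls off the work surface, if the arm or the gripper's body presses on something with over 40 N, if the wrist force passes 120 N, or if a joint passes its speed limit or range.

## Working session

There is one attempt and no reset: what is moved stays moved. The work goes in short steps, Python scripts to look and compute and a tool call to move; the robot and the scene stay as the last step left them, time stands still between calls to the robot, and variables do not carry over. Pictures are saved under pics/ and viewed, at most 10 in all, crops included, and the job is handed in when it is done.

Besides the shell and the picture viewer there is one more tool, called after "Emit:" as name(argument=value, ...) on one line, values as JSON. jog_arm: Moves the arm, as the interface text tells. Shift numbers are shares of 50 cm and turn numbers shares of 1.5 rad, none past 1 either way. Its arguments: {"type":"object","properties":{"motion":{"type":"string"}},"required":["motion"]}

```bash
mkdir -p pics; ls
cat > h.py <<'E'
import numpy as np, cv2
from plant import state, grab_frame, job_done, cut_out, place_of
from scipy.spatial.transform import Rotation as R
def cloud(f):
    K=f["intrinsics"];z=f["range_z"].astype(float)
    v,u=np.mgrid[:400,:640].astype(float)
    a=(u-K[0,2])/K[0,0];b=(v-K[1,2])/K[1,1]
    x,y=a.copy(),b.copy()
    for _ in range(8):
        s=1+f["k1"]*(x*x+y*y);x=a/s;y=b/s
    P=np.stack([x*z,-y*z,-z],-1)
    T=f["world_from_camera"]
    W=P@T[:3,:3].T+T[:3,3]; W[z<=0]=np.nan
    return W
def save(f,n): cv2.imwrite("pics/"+n,f["color"][:,:,::-1])
def rot(s=None):
    s=s or state(); q=s["tool_rot"]; return R.from_quat([q[1],q[2],q[3],q[0]])
E
python3 - <<'E'
from h import *
f=grab_frame("top");save(f,"top1.png");W=cloud(f);np.save("W.npy",W);np.save("C.npy",f["color"])
g=grab_frame("scene");save(g,"scene1.png")
print(state())
for t in ["toolbox","cover","cover_grip","scoop","scoop_grip","tongs","brush","gaiwan","pitcher","cup"]:
    for c in ["top"]:
        print(t,[(round(d["p"],2),np.round(d["at"],3).tolist()) for d in place_of(c,t)])
for t in ["scoop"]:
    for d in cut_out("top",t):
        m=d["pixels"];p=W[m];p=p[~np.isnan(p[:,0])]
        print(t,d["p"],m.sum(),np.argwhere(m).mean(0),p.mean(0),f["color"][m].mean(0))
E
```

```text
pics
{'time': 0.1, 'joint_pos': array([ 1.17001346e+00,  5.33178599e-02,  1.61413130e+00, -5.05953042e-06,
        1.47597933e+00, -1.19022032e-01]), 'joint_vel': array([-3.99016319e-04, -4.23992975e-04, -2.29807325e-03,  2.83610258e-05,
       -2.65904606e-03,  1.07851813e-03]), 'joint_efforts': array([ 7.23921348e-04, -3.94903135e+01, -3.71365356e+01,  2.98999601e-05,
        3.88669461e-03,  1.61185966e-05]), 'tool_pos': array([0.17357889, 0.59984312, 0.23018436]), 'tool_rot': array([-2.33458775e-04,  1.40414568e-01,  9.90092373e-01, -8.87737096e-04]), 'contact_force': array([ 0.61335799,  0.07747809, -0.64799971]), 'ft_torque': array([-0.00195042,  0.01272109, -0.05068239]), 'grasp_force': 0.0, 'gripper_width': 1.0044575852009447}
toolbox [(0.88, [0.519, 0.15, -0.001]), (0.35, [0.514, 0.157, 0.059])]Traceback (most recent call last):
  File "<stdin>", line 7, in <module>
ValueError: it knows: brush, cover_grip, cup, gaiwan, pitcher, scoop, scoop_grip, tongs, toolbox
```

Run:
```python
from h import *
f=grab_frame("top");W=cloud(f)
for t in ["cover_grip","scoop","scoop_grip","tongs","brush","gaiwan","pitcher","cup"]:
        print(t,[(round(d["p"],2),np.round(d["at"],3).tolist()) for d in place_of("top",t)])
for t in ["scoop","toolbox"]:
    for d in cut_out("top",t):
        m=d["pixels"];p=W[m];p=p[~np.isnan(p[:,0])]
        print(t,d["p"],m.sum(),np.argwhere(m).mean(0),p.mean(0),f["color"][m].mean(0))
```

```text
cover_grip [(0.68, [0.514, 0.154, 0.057]), (0.15, [0.619, -0.23, -0.0])]
scoop [(0.97, [0.247, -0.305, 0.0]), (0.96, [0.618, -0.232, 0.002]), (0.69, [0.638, -0.086, -0.005]), (0.65, [0.359, -0.146, -0.002]), (0.52, [0.394, -0.329, 0.0])]
scoop_grip [(0.86, [0.628, -0.25, 0.01]), (0.77, [0.342, -0.152, 0.008]), (0.66, [0.255, -0.324, 0.01]), (0.59, [0.395, -0.341, 0.004]), (0.5, [0.639, -0.099, 0.004])]
tongs []
brush [(0.81, [0.484, -0.213, -0.001])]
gaiwan [(0.88, [0.776, 0.018, -0.002]), (0.21, [0.669, -0.348, -0.001])]
pitcher [(0.75, [0.614, 0.459, -0.001])]
cup [(0.83, [0.67, -0.344, -0.004])]
scoop 0.81 466 [255.30472103 390.63948498] [ 0.36804329 -0.13902899  0.00692441] [37.85407725 72.5751073  41.59227468]
scoop 0.67 370 [159.7972973  424.17027027] [ 0.61298555 -0.21971548  0.00723198] [116.63513514 118.38378378 122.88378378]
scoop 0.62 198 [149.6010101  366.49494949] [ 0.63503994 -0.07175869  0.00492798] [116.25757576 117.73232323 121.79292929]
scoop 0.62 466 [306.49785408 449.59871245] [ 0.24306848 -0.29126709  0.0074216 ] [65.36480687 45.38626609 31.0472103 ]
scoop 0.43 180 [247.3        462.64444444] [ 0.3927149  -0.32233512  0.00444128] [ 43.45555556  69.32222222 131.83333333]
toolbox 0.8 6087 [193.72005914 271.07984229] [0.51269955 0.16548737 0.03928507] [121.55166749  90.2444554   61.14276327]
toolbox 0.41 584 [138.90924658 476.67808219] [ 0.66882205 -0.35087899  0.02077909] [ 95.13184932 107.29623288  96.37328767]
```

View pics/top1.png

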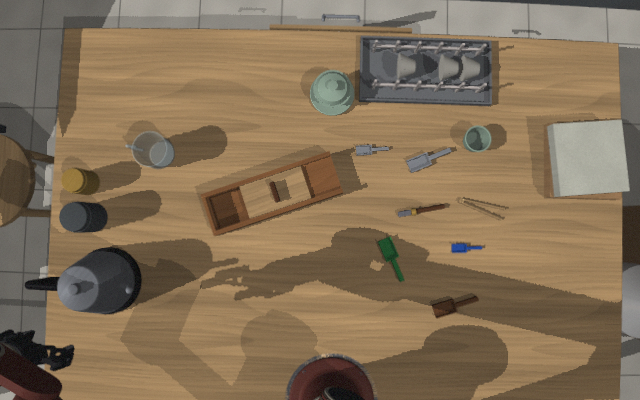

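View pics/scene1.png

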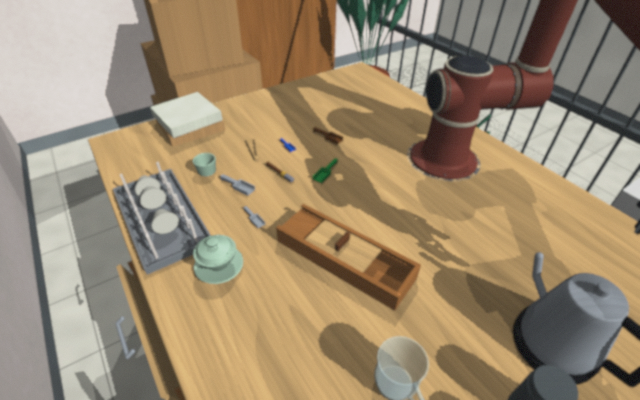

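Run:
```python
from h import *
f=grab_frame("top");W=cloud(f)
def rect(P):
    r=cv2.minAreaRect((P[:,:2]*1000).astype(np.float32)); return [np.round(x,1) for x in (r[0],r[1])],round(r[2],1), len(P)
X,Y,Z=W[...,0],W[...,1],W[...,2]
sel=lambda c,r,lo,hi:W[(np.hypot(X-c[0],Y-c[1])<r)&(Z>lo)&(Z<hi)]
print("box",rect(sel((.515,.16),.2,.03,.06)));print("rim",rect(sel((.515,.16),.2,.0495,.056)))
print("bar",rect(sel((.515,.154),.06,.06,.09)),sel((.515,.154),.06,.06,.09).mean(0))
B=sel((.515,.16),.2,.044,.0495)
P=sel((.618,-.23),.09,.003,.03)
print("scoop",rect(P),P.mean(0),np.percentile(P[:,2],[5,50,95]))
C=P[:,:2]-P[:,:2].mean(0);w=np.linalg.svd(C)[2][0];print(np.degrees(np.arctan2(w[1],w[0])))
m=cut_out("top","scoop")
for d in m:
    q=np.nanmean(W[d["pixels"]],0)
    if np.hypot(q[0]-.613,q[1]+.22)<.03:
        Q=W[d["pixels"]];print("mask",rect(Q))
T=Z[(np.abs(X-.45)<.03)&(np.abs(Y+.05)<.05)];print("table z",np.nanmedian(T))
print(rot().as_matrix().round(3))
```

```text
box ([array([513.6, 164.6]), array([108.8, 337.8])], 20.3, 4824)
rim ([array([513.5, 164.3]), array([108.4, 336.3])], 20.3, 1359)
bar ([array([516.8, 154.9]), array([49.9, 11.7])], 20.8, 104) [0.51670917 0.15490166 0.06892258]
scoop ([array([ 619.1, -230.1]), array([174.1, 172. ])], 52.7, 522) [ 0.61777807 -0.23043373  0.00783255] [0.00311502 0.0049208  0.01719155]
134.077278188826
mask ([array([ 623.3, -228.4]), array([ 32.4, 111.2])], 28.9, 439)
table z -0.0007366298799319493
[[-0.961  0.278  0.   ]
 [ 0.278  0.961  0.   ]
 [-0.     0.    -1.   ]]
```

```bash
cat >> h.py <<'E'
def go(x,y,z,ang):
    """numbers for jog: TCP target m, direction of tool y in world deg (mod 180 chosen nearest)"""
    s=state();r=rot(s);d=r.inv().apply(np.array([x,y,z])-s["tool_pos"])/.5
    def tgt(a):
        a=np.radians(a);yy=np.array([np.cos(a),np.sin(a),0]);zz=np.array([0,0,-1.])
        return R.from_matrix(np.stack([np.cross(yy,zz),yy,zz],1))
    for a in (ang,ang+180):
        w=(r.inv()*tgt(a)).as_rotvec()/1.5
        print("shift",d.round(4),"turn",w.round(4),"pos",s["tool_pos"].round(4),"t",s["time"],"q6",round(s["joint_pos"][5],2))
E
python3 - <<'E'
from h import *
W=np.load("W.npy").copy();X,Y,Z=W[...,0],W[...,1],W[...,2]
m=(Z>.03)&(Y>.3)&(X<.6)
n,l=cv2.connectedComponents(m.astype(np.uint8))
for i in range(1,n):
    P=W[l==i]
    if len(P)>100: print(len(P),np.nanmin(P,0).round(3),np.nanmax(P,0).round(3))
go(.517,.155,.2,110.3)
go(.174,.45,.26,110.3)
E
```

```text
295 [0.567 0.417 0.03 ] [0.6   0.499 0.106]
731 [0.498 0.616 0.03 ] [0.563 0.679 0.096]
322 [0.406 0.3   0.03 ] [0.52  0.337 0.057]
1105 [0.403 0.591 0.031] [0.477 0.666 0.123]
4106 [0.204 0.458 0.03 ] [0.357 0.713 0.203]
3736 [0.142 0.437 0.243] [0.222 0.668 0.562]
shift [-0.907  -0.6646  0.0626] turn [ 0.      0.     -0.4241] pos [0.1738 0.6003 0.2313] t 0.8 q6 -0.12
shift [-0.907  -0.6646  0.0626] turn [ 0.     -0.      1.6703] pos [0.1738 0.6003 0.2313] t 0.8 q6 -0.12
shift [-0.084  -0.2887 -0.0574] turn [ 0.      0.     -0.4241] pos [0.1738 0.6003 0.2313] t 0.8 q6 -0.12
shift [-0.084  -0.2887 -0.0574] turn [ 0.     -0.      1.6703] pos [0.1738 0.6003 0.2313] t 0.8 q6 -0.12
```

Emit:
jog_arm(motion="100 0 0 -0.12 0 0 0; 100 -0.907 -0.665 -0.12 0 0 -0.424; 100 -0.907 -0.665 -0.12 0 0 -0.424; 100 -0.907 -0.665 -0.12 0 0 -0.424; 100 -0.907 -0.665 -0.12 0 0 -0.424")

```text
time: 1.42
tool_pos: [0.322, 0.4082, 0.2916]
tool_rot: [0.0, -0.178, 0.984, 0.0]
contact_force: [0.2, 0.9, 0.2]
gripper_width: 0.999
grasp_force: 0.0
```

```bash
python3 -c "
from h import *
go(.517,.155,.12,110.3)"
```

```text
shift [-0.1871 -0.6112  0.3433] turn [0.0002 0.0006 0.0029] pos [0.322  0.4082 0.2916] t 1.425 q6 -1.17
shift [-0.1871 -0.6112  0.3433] turn [-9.0000e-04  3.0000e-04 -2.0914e+00] pos [0.322  0.4082 0.2916] t 1.425 q6 -1.17
```

Emit:
jog_arm(motion="100 -0.187 -0.611 0.2 0 0 0.003; 100 -0.187 -0.611 0.2 0 0 0.003; 100 -0.187 -0.611 0.2 0 0 0.003; 100 -0.187 -0.611 0.2 0 0 0.003; 70 -0.187 -0.611 0.2 0 0 0.003")

```text
time: 2.05
tool_pos: [0.503, 0.1707, 0.1979]
tool_rot: [0.001, -0.174, 0.985, 0.0]
contact_force: [-0.5, 0.3, -0.9]
gripper_width: 0.815
grasp_force: 0.0
```

Run:
```python
from h import *
f=grab_frame("wrist");save(f,"w1.png");W=cloud(f);X,Y,Z=W[...,0],W[...,1],W[...,2]
s=(Z>.06)&(Z<.08)&(np.hypot(X-.517,Y-.155)<.06)
P=W[s];r=cv2.minAreaRect((P[:,:2]*1000).astype(np.float32));print(r,len(P),np.median(P[:,2]))
s=(Z>.0495)&(Z<.056)&(np.hypot(X-.517,Y-.155)<.2);P=W[s];print(cv2.minAreaRect((P[:,:2]*1000).astype(np.float32)),len(P))
go(.517,.155,.053,110.3)
```

```text
((517.1458129882812, 154.2533721923828), (49.778167724609375, 12.137741088867188), 20.465757369995117) 894 0.07004921258009975
((514.767578125, 162.87191772460938), (108.73117065429688, 337.1556091308594), 20.265687942504883) 11527
shift [-0.0165 -0.0256  0.2837] turn [-0.0031 -0.0016 -0.0067] pos [0.505  0.165  0.1948] t 2.1 q6 -1.74
shift [-0.0165 -0.0256  0.2837] turn [-0.0026  0.0049  2.0877] pos [0.505  0.165  0.1948] t 2.1 q6 -1.74
```

View pics/w1.png

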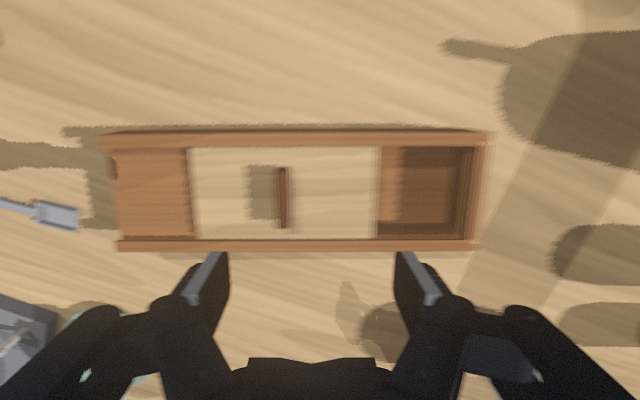

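Emit:
jog_arm(motion="60 -0.016 -0.026 0.1 0 0 -0.006; 60 -0.016 -0.026 0.2 0 0 -0.006; 60 -0.016 -0.026 0.28 0 0 -0.006; 60 -0.016 -0.026 0.284 0 0 -0.006; 60 -0.016 -0.026 0.284 0 0 -0.006")

```text
time: 2.72
tool_pos: [0.515, 0.1632, 0.0576]
tool_rot: [0.001, -0.178, 0.984, -0.0]
contact_force: [-0.7, -0.6, 0.9]
gripper_width: 0.602
grasp_force: 0.0
```

Run:
```python
from h import *
f=grab_frame("wrist");W=cloud(f);X,Y,Z=W[...,0],W[...,1],W[...,2]
s=(Z>.06)&(Z<.08)&(np.hypot(X-.517,Y-.155)<.04)
P=W[s];r=cv2.minAreaRect((P[:,:2]*1000).astype(np.float32));print(r,len(P),np.median(P[:,2]))
go(.517,.155,.053,110.3)
```

```text
((513.1585693359375, 162.0410919189453), (54.150508880615234, 59.019893646240234), 58.152645111083984) 4580 0.07026229548571934
shift [ 0.0034 -0.0166  0.011 ] turn [-0.0005  0.0026  0.003 ] pos [0.5157 0.1633 0.0585] t 2.775 q6 -1.76
shift [ 0.0034 -0.0166  0.011 ] turn [-4.0000e-03 -8.0000e-04 -2.0913e+00] pos [0.5157 0.1633 0.0585] t 2.775 q6 -1.76
```

Emit:
jog_arm(motion="60 0.003 -0.017 0.010 0 0 0.003; 60 0.003 -0.017 0.010 0 0 0.003; 30 0.003 -0.017 0.010 0 0 0.003; 0 0.003 -0.017 0.010 0 0 0.003; 0 0.003 -0.017 0.010 0 0 0.003")

```text
time: 3.4
tool_pos: [0.5156, 0.1545, 0.0515]
tool_rot: [0.0, -0.176, 0.984, -0.0]
contact_force: [-0.8, -1.6, 2.5]
gripper_width: 0.127
grasp_force: 60.6
```

Run:
```python
from h import *
go(.517,.155,.053,110.3)
a=np.radians(20.27);o=np.array([514.2,163.8])-8*np.array([-np.sin(a),np.cos(a)]);print(o,o-69*np.array([-np.sin(a),np.cos(a)]),state()["grasp_force"],state()["gripper_width"],state()["contact_force"])
```

```text
shift [-0.003   0.     -0.0031] turn [-0.0001 -0.      0.    ] pos [0.5156 0.1545 0.0515] t 3.4 q6 -1.77
shift [-0.003   0.     -0.0031] turn [ 0.0000e+00 -2.0000e-04 -2.0944e+00] pos [0.5156 0.1545 0.0515] t 3.4 q6 -1.77
[516.97155621 156.29543631] [540.87622854  91.56857449] 60.64227819442749 0.12672718476122924 [-0.79432168 -1.57040505  2.50274844]
```

Emit:
jog_arm(motion="0 0 -0.04 0 0 0 0; 0 0 -0.08 0 0 0 0; 0 0 -0.11 0 0 0 0; 0 0 -0.134 0 0 0 0; 0 0 -0.134 0 0 0 0")

```text
time: 4.03
tool_pos: [0.5394, 0.0901, 0.0514]
tool_rot: [0.0, -0.175, 0.984, -0.0]
contact_force: [-1.8, 0.8, 4.9]
gripper_width: 0.123
grasp_force: 61.4
```

Emit:
jog_arm(motion="0 0 -0.004 0 0 0 0; 0 0 -0.006 0 0 0 0; 0 0 -0.006 0 0 0 0; 0 0 -0.006 0 0 0 0; 0 0 -0.006 0 0 0 0")

```text
time: 4.65
tool_pos: [0.5395, 0.09, 0.0514]
tool_rot: [-0.0, -0.176, 0.984, 0.002]
contact_force: [-5.1, 8.4, 7.6]
gripper_width: 0.123
grasp_force: 61.7
```

Emit:
jog_arm(motion="50 0 0.006 0 0 0 0; 50 0 0.006 0 0 0 0; 50 0 0.006 -0.1 0 0 0; 50 0 0.006 -0.22 0 0 0; 50 0 0.006 -0.3 0 0 0")

```text
time: 5.28
tool_pos: [0.5399, 0.0909, 0.2041]
tool_rot: [0.002, -0.176, 0.984, -0.001]
contact_force: [0.1, 0.4, 0.4]
gripper_width: 0.5
grasp_force: 0.0
```

Run:
```python
from h import *
go(.63,-.244,.2,28.9)
```

```text
shift [ 0.0628 -0.6908  0.0092] turn [5.000e-04 2.700e-03 9.467e-01] pos [0.5399 0.0909 0.2041] t 5.275 q6 -1.89
shift [ 0.0628 -0.6908  0.0092] turn [-2.8000e-03  6.0000e-04 -1.1477e+00] pos [0.5399 0.0909 0.2041] t 5.275 q6 -1.89
```

Emit:
jog_arm(motion="50 0.063 -0.69 0.01 0 0 0.947; 50 0.063 -0.69 0.01 0 0 0.947; 50 0.063 -0.69 0.01 0 0 0.947; 50 0.063 -0.69 0.01 0 0 0.947; 50 0.063 -0.69 0.01 0 0 0.947")

```text
time: 5.9
tool_pos: [0.6201, -0.213, 0.1961]
tool_rot: [0.0, 0.291, 0.957, -0.0]
contact_force: [0.3, -0.1, 0.3]
gripper_width: 0.498
grasp_force: 0.0
```

Run:
```python
from h import *
go(.63,-.244,.2,28.9)
```

```text
shift [-0.0509 -0.0405 -0.0078] turn [-3.000e-04  3.000e-04  3.174e-01] pos [ 0.6201 -0.213   0.1961] t 5.9 q6 -1.42
shift [-0.0509 -0.0405 -0.0078] turn [-4.000e-04 -3.000e-04 -1.777e+00] pos [ 0.6201 -0.213   0.1961] t 5.9 q6 -1.42
```

Emit:
jog_arm(motion="50 -0.05 -0.04 0 0 0 0.31; 50 -0.05 -0.04 0 0 0 0.31; 50 -0.05 -0.04 0 0 0 0.31; 50 -0.05 -0.04 0 0 0 0.31; 50 -0.05 -0.04 0 0 0 0.31")

```text
time: 6.52
tool_pos: [0.6297, -0.2408, 0.1963]
tool_rot: [-0.0, 0.5, 0.866, -0.0]
contact_force: [0.4, 0.4, 1.0]
gripper_width: 0.5
grasp_force: 0.0
```

Run:
```python
from h import *
f=grab_frame("wrist");save(f,"w2.png");W=cloud(f);X,Y,Z=W[...,0],W[...,1],W[...,2]
for d in place_of("wrist","scoop"): print("o",d)
for d in place_of("wrist","scoop_grip"): print("g",d)
for d in cut_out("wrist","scoop"):
    P=W[d["pixels"]];P=P[P[:,2]>-.005];print(d["p"],len(P),cv2.minAreaRect((P[:,:2]*1000).astype(np.float32)),np.argwhere(d["pixels"]).mean(0))
    P=P[P[:,2]>.002];print(len(P),cv2.minAreaRect((P[:,:2]*1000).astype(np.float32)))
    # handle: top near z=16
    a=np.radians(118.9);u=np.array([np.cos(a),np.sin(a)]);t=P[:,:2]@u
    H=P[t<np.percentile(t,35)];print("h",cv2.minAreaRect((H[:,:2]*1000).astype(np.float32)),np.median(H[:,2]))
go(.63,-.244,.2,28.9)
```

```text
o {'at': [0.395, -0.3342, 0.0003], 'p': 0.96}
o {'at': [0.6189, -0.2327, -0.0013], 'p': 0.69}
o {'at': [0.6324, -0.0873, 0.0015], 'p': 0.62}
g {'at': [0.3935, -0.3444, 0.0124], 'p': 0.94}
g {'at': [0.623, -0.2512, 0.0034], 'p': 0.93}
g {'at': [0.6345, -0.0996, 0.0068], 'p': 0.86}
0.97 1494 ((393.39544677734375, -334.1975402832031), (24.610048294067383, 78.47650146484375), 3.371210813522339) [129.24085163  57.60013307]
1205 ((393.3112487792969, -332.76800537109375), (24.610048294067383, 75.61243438720703), 3.371210813522339)
h ((394.9577331542969, -347.9824523925781), (43.88204574584961, 13.013463973999023), 81.81377410888672) 0.009802377213934538
0.83 2904 ((621.46875, -235.1689453125), (35.767147064208984, 120.09387969970703), 25.08576011657715) [147.36500858 306.48404803]
2800 ((619.3180541992188, -233.1249542236328), (34.169769287109375, 113.5454330444336), 23.872583389282227)
h ((632.578369140625, -253.40000915527344), (33.153778076171875, 64.56097412109375), 30.888446807861328) 0.015834578394182036
0.78 1619 ((637.0161743164062, -89.10020446777344), (25.272279739379883, 78.67313385009766), 3.7603089809417725) [ 30.10714286 405.63423645]
1355 ((637.001220703125, -88.87234497070312), (25.272279739379883, 78.2164077758789), 3.7603089809417725)
h ((639.5062866210938, -105.48899841308594), (45.15563201904297, 14.62590217590332), 84.91429901123047) 0.011606587015649261
shift [-0.0062 -0.0033 -0.0069] turn [-0.      0.0001  0.0125] pos [ 0.6299 -0.2405  0.1966] t 6.725 q6 -1.0
shift [-0.0062 -0.0033 -0.0069] turn [-1.0000e-04 -0.0000e+00 -2.0819e+00] pos [ 0.6299 -0.2405  0.1966] t 6.725 q6 -1.0
```

View pics/w2.png

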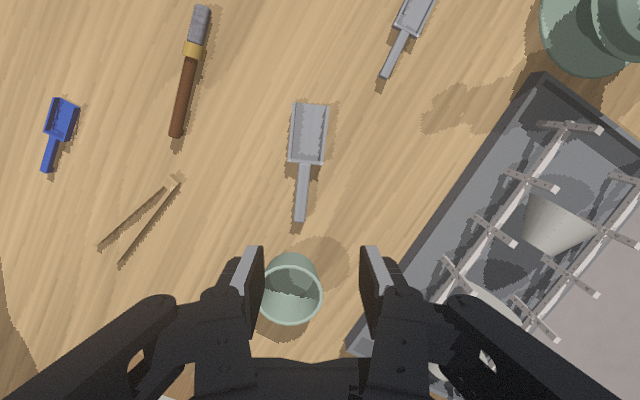

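Run:
```python
from h import *
f=grab_frame("wrist");W=cloud(f);X,Y,Z=W[...,0],W[...,1],W[...,2]
c=np.array([.6193,-.2331]);P=W[(np.hypot(X-c[0],Y-c[1])<.072)&(Z>.003)&(Z<.03)]
a=np.radians(113.9);u=np.array([np.cos(a),np.sin(a)]);v=np.array([-u[1],u[0]])
t=(P[:,:2]-c)@u*1000;s=(P[:,:2]-c)@v*1000
for lo in range(-60,60,10):
    k=(t>lo)&(t<lo+10)&(abs(s)<22)
    if k.sum()>5: print(lo,k.sum(),np.percentile(s[k],[3,50,97]).round(1),np.percentile(P[k,2],[5,50,95]).round(4))
k=abs(s)<22;print(np.percentile(t[k],[.5,99.5]))
```

```text
-60 75 [-5.3  0.5  5.8] [0.0149 0.0162 0.0171]
-50 118 [-5.5  0.   5.7] [0.015  0.0161 0.0172]
-40 120 [-5.6  0.   5.7] [0.0147 0.016  0.0175]
-30 121 [-5.4  0.1  5.6] [0.0148 0.0162 0.0174]
-20 124 [-5.5  0.1  5.6] [0.0147 0.0161 0.0173]
-10 130 [-5.6  0.1  5.7] [0.0146 0.016  0.0172]
0 315 [-15.7   0.2  16. ] [0.0033 0.0144 0.0162]
10 259 [-16.2  -0.8  16.4] [0.0031 0.0039 0.0158]
20 257 [-16.3  -0.6  16.3] [0.0031 0.004  0.0159]
30 305 [-16.2  -0.5  16.3] [0.0032 0.004  0.016 ]
40 310 [-16.2  -0.8  16.3] [0.0031 0.004  0.0159]
50 214 [-16.2  -1.1  16.4] [0.0031 0.004  0.0159]
[-55.84370256  56.49439953]
```

Run:
```python
from h import *
go(.6264,-.2491,.05,23.9)
```

```text
shift [-0.0114 -0.0147  0.2932] turn [0.     0.0001 0.0706] pos [ 0.6299 -0.2405  0.1966] t 6.775 q6 -1.0
shift [-0.0114 -0.0147  0.2932] turn [-2.0000e-04  0.0000e+00 -2.0238e+00] pos [ 0.6299 -0.2405  0.1966] t 6.775 q6 -1.0
```

Emit:
jog_arm(motion="60 -0.011 -0.015 0.1 0 0 0.07; 60 -0.011 -0.015 0.2 0 0 0.07; 60 -0.011 -0.015 0.293 0 0 0.07; 60 -0.011 -0.015 0.293 0 0 0.07; 60 -0.011 -0.015 0.293 0 0 0.07")

```text
time: 7.4
tool_pos: [0.6273, -0.2496, 0.0522]
tool_rot: [0.001, 0.545, 0.838, 0.0]
contact_force: [0.4, -0.0, 0.0]
gripper_width: 0.602
grasp_force: 0.0
```

Run:
```python
from h import *
go(.6264,-.2491,.005,23.9)
```

```text
shift [ 0.0019 -0.0014  0.0943] turn [0.0011 0.0015 0.0004] pos [ 0.6273 -0.2496  0.0522] t 7.4 q6 -0.91
shift [ 0.0019 -0.0014  0.0943] turn [-2.300e-03  1.800e-03 -2.094e+00] pos [ 0.6273 -0.2496  0.0522] t 7.4 q6 -0.91
```

Emit:
jog_arm(motion="60 0 0 0.05 0 0 0; 60 0 0 0.09 0 0 0; 60 0 0 0.091 0 0 0; 60 0 0 0.091 0 0 0; 60 0 0 0.091 0 0 0")

```text
time: 8.02
tool_pos: [0.627, -0.2495, 0.0059]
tool_rot: [0.001, 0.545, 0.838, 0.0]
contact_force: [0.9, -0.7, -0.1]
gripper_width: 0.597
grasp_force: 0.0
```

Run:
```python
from h import *
go(.6264,-.2491,.005,23.9)
```

```text
shift [ 0.0012 -0.0007  0.0018] turn [0.0009 0.0011 0.0002] pos [ 0.627  -0.2495  0.0059] t 8.025 q6 -0.91
shift [ 0.0012 -0.0007  0.0018] turn [-1.7000e-03  1.4000e-03 -2.0942e+00] pos [ 0.627  -0.2495  0.0059] t 8.025 q6 -0.91
```

Close, then lift.

Emit:
jog_arm(motion="30 0.001 -0.001 0.002 0 0 0; 0 0.001 -0.001 0.002 0 0 0; 0 0.001 -0.001 0.002 0 0 0; 0 0.001 -0.001 0.002 0 0 0; 0 0.001 -0.001 0.002 0 0 0")

```text
time: 8.65
tool_pos: [0.6257, -0.2489, 0.0039]
tool_rot: [0.0, 0.545, 0.838, 0.0]
contact_force: [-0.4, 0.9, 1.8]
gripper_width: 0.121
grasp_force: 61.7
```

Emit:
jog_arm(motion="0 0 0 -0.03 0 0 0; 0 0 0 -0.1 0 0 0; 0 0 0 -0.2 0 0 0; 0 0 0 -0.26 0 0 0; 0 0 0 -0.26 0 0 0")

```text
time: 9.28
tool_pos: [0.6275, -0.2498, 0.1381]
tool_rot: [0.004, 0.545, 0.838, 0.0]
contact_force: [-0.5, -0.8, -1.8]
gripper_width: 0.121
grasp_force: 61.3
```

Run:
```python
from h import *
f=grab_frame("wrist");save(f,"w3.png")
f=grab_frame("top");W=cloud(f);X,Y,Z=W[...,0],W[...,1],W[...,2]
s=(Z>.0495)&(Z<.056)&(np.hypot(X-.517,Y-.155)<.2);P=W[s];print(cv2.minAreaRect((P[:,:2]*1000).astype(np.float32)),len(P))
s=(Z>.06)&(Z<.08)&(np.hypot(X-.54,Y-.09)<.06)
P=W[s];print("bar",cv2.minAreaRect((P[:,:2]*1000).astype(np.float32)))
print(state())
```

```text
((513.3780517578125, 164.9004364013672), (108.31952667236328, 335.94580078125), 20.344406127929688) 1384
bar ((540.4190673828125, 91.38642120361328), (48.55241394042969, 10.78177547454834), 20.206649780273438)
{'time': 9.375, 'joint_pos': array([-4.89047151e-01,  2.36747678e-01,  1.57798198e+00, -1.37549918e-05,
        1.32791069e+00, -9.06561423e-01]), 'joint_vel': array([-0.00144866,  0.02372422,  0.03105841, -0.00049322,  0.00193677,
        0.00075697]), 'joint_efforts': array([ 7.00703706e-03, -4.81306887e+01, -3.74066269e+01,  6.56254691e-03,
       -3.75504442e-02,  2.67010655e-04]), 'tool_pos': array([ 0.62494819, -0.24852711,  0.13283538]), 'tool_rot': array([-5.21256575e-04,  5.45209731e-01,  8.38299514e-01, -5.24764681e-05]), 'contact_force': array([-0.57772688, -0.1920934 , -2.36712019]), 'ft_torque': array([ 0.03538688,  0.0602546 , -0.01453861]), 'grasp_force': 61.29615783691406, 'gripper_width': 0.11842604396125668}
```

View pics/w3.png

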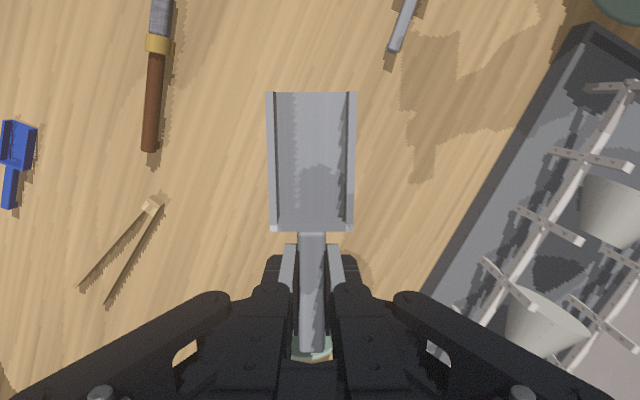

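Run:
```python
from h import *
go(.4921,.2212,.13,20.3)
```

```text
shift [0.9665 0.1381 0.0064] turn [-0.0005 -0.0005  0.0421] pos [ 0.6249 -0.2485  0.1328] t 9.375 q6 -0.91
shift [0.9665 0.1381 0.0064] turn [ 8.0000e-04 -7.0000e-04 -2.0523e+00] pos [ 0.6249 -0.2485  0.1328] t 9.375 q6 -0.91
```

Emit:
jog_arm(motion="0 0.1 0.014 0 0 0 0.004; 0 0.2 0.028 0 0 0 0.008; 0 0.3 0.042 0 0 0 0.012; 0 0.4 0.056 0 0 0 0.016; 0 0.48 0.069 0 0 0 0.021")

```text
time: 10.0
tool_pos: [0.5572, -0.0134, 0.1305]
tool_rot: [-0.002, 0.558, 0.83, -0.001]
contact_force: [0.2, 0.3, -0.4]
gripper_width: 0.118
grasp_force: 61.3
```

Emit:
jog_arm(motion="0 0.1 0.014 0 0 0 0.004; 0 0.2 0.028 0 0 0 0.008; 0 0.3 0.042 0 0 0 0.012; 0 0.4 0.056 0 0 0 0.016; 0 0.48 0.069 0 0 0 0.021")

```text
time: 10.62
tool_pos: [0.4989, 0.2212, 0.1307]
tool_rot: [-0.002, 0.571, 0.821, -0.002]
contact_force: [-0.3, 0.3, -0.6]
gripper_width: 0.119
grasp_force: 61.3
```

Emit:
jog_arm(motion="0 0 0 0 0 0 0; 0 0 0 0 0 0 0; 0 0 0 0 0 0 0; 0 0 0 0 0 0 0; 0 0 0 0 0 0 0")

```text
time: 11.25
tool_pos: [0.5016, 0.2193, 0.1336]
tool_rot: [0.0, 0.572, 0.82, 0.0]
contact_force: [-0.3, 0.6, -0.9]
gripper_width: 0.118
grasp_force: 61.3
```

Run:
```python
from h import *
go(.4921,.2212,.06,20.3)
f=grab_frame("wrist");save(f,"w4.png");W=cloud(f);X,Y,Z=W[...,0],W[...,1],W[...,2]
s=(Z>.11)&(Z<.17)&(np.hypot(X-.48,Y-.26)<.09);P=W[s]
f=grab_frame("wrist");W=cloud(f);np.save("W4.npy",W)
for z0 in (0.0495,): 
    s=(Z>z0)&(Z<.056)&(np.hypot(X-.517,Y-.155)<.22);Q=W[s];print("rim",cv2.minAreaRect((Q[:,:2]*1000).astype(np.float32)),len(Q))
```

```text
shift [ 0.0102 -0.0164  0.1472] turn [ 0.0001  0.     -0.0006] pos [0.5016 0.2193 0.1336] t 11.25 q6 -0.08
shift [ 0.0102 -0.0164  0.1472] turn [ 1.0000e-04 -1.0000e-04  2.0938e+00] pos [0.5016 0.2193 0.1336] t 11.25 q6 -0.08
rim ((515.7594604492188, 221.5328369140625), (123.59710693359375, 237.48043823242188), 36.20914840698242) 11272
```

View pics/w4.png

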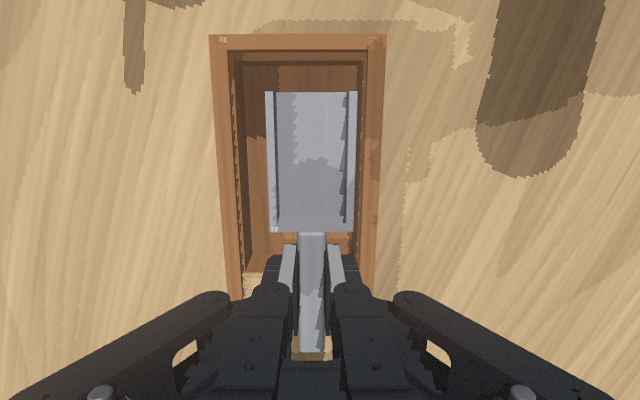

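Run:
```python
from h import *
W=np.load("W4.npy");P=W.reshape(-1,3);P=P[(P[:,2]>.048)&(P[:,2]<.056)]
a=np.radians(20.3);o=np.array([.5162,.156]);d=P[:,:2]-o
bx=d@[np.cos(a),np.sin(a)]*1000;by=d@[-np.sin(a),np.cos(a)]*1000
k=(abs(bx)<65)&(by>60)&(by<190);print(np.percentile(bx[k],[.5,99.5]),np.percentile(by[k],99.5),np.percentile(by[k&(abs(bx)<30)],[1,99]))
```

```text
[-53.06591174  54.8046227 ] 174.9040911789392 [165.68624293 175.01209846]
```

Emit:
jog_arm(motion="0 0.01 -0.016 0.05 0 0 0; 0 0.01 -0.016 0.1 0 0 0; 0 0.01 -0.016 0.147 0 0 0; 0 0.01 -0.016 0.147 0 0 0; 0 0.01 -0.016 0.147 0 0 0")

```text
time: 11.98
tool_pos: [0.4928, 0.222, 0.0611]
tool_rot: [0.0, 0.571, 0.821, 0.001]
contact_force: [0.9, -0.7, -1.6]
gripper_width: 0.119
grasp_force: 61.3
```

Run:
```python
from h import *
go(.4921,.2212,.0125,20.3)
```

```text
shift [-0.001  -0.0019  0.0971] turn [0.0009 0.0001 0.0001] pos [0.4928 0.222  0.0611] t 11.975 q6 -0.07
shift [-0.001  -0.0019  0.0971] turn [-1.0000e-04  1.5000e-03 -2.0943e+00] pos [0.4928 0.222  0.0611] t 11.975 q6 -0.07
```

Emit:
jog_arm(motion="0 -0.001 -0.002 0.03 0 0 0; 0 -0.001 -0.002 0.06 0 0 0; 0 -0.001 -0.002 0.08 0 0 0; 0 -0.001 -0.002 0.092 0 0 0; 0 -0.001 -0.002 0.092 0 0 0")

```text
time: 12.6
tool_pos: [0.4908, 0.2209, 0.0133]
tool_rot: [-0.0, 0.571, 0.821, -0.001]
contact_force: [0.8, 0.0, -1.1]
gripper_width: 0.12
grasp_force: 61.3
```

Emit:
jog_arm(motion="0 0 0 0.001 0 0 0; 0 0 0 0.002 0 0 0; 0 0 0 0.002 0 0 0; 0 0 0 0.002 0 0 0; 0 0 0 0.002 0 0 0")

```text
time: 13.22
tool_pos: [0.4913, 0.221, 0.0131]
tool_rot: [0.0, 0.571, 0.821, 0.0]
contact_force: [-0.5, 0.0, -0.5]
gripper_width: 0.123
grasp_force: 61.3
```

Emit:
jog_arm(motion="0 0 0 0.001 0 0 0; 0 0 0 0.002 0 0 0; 0 0 0 0.003 0 0 0; 0 0 0 0.003 0 0 0; 0 0 0 0.003 0 0 0")

```text
time: 13.85
tool_pos: [0.4913, 0.221, 0.0119]
tool_rot: [-0.0, 0.571, 0.821, -0.0]
contact_force: [-1.9, -1.7, 4.9]
gripper_width: 0.119
grasp_force: 61.9
```

Emit:
jog_arm(motion="32 0 0 -0.001 0 0 0; 32 0 0 -0.001 0 0 0; 32 0 0 -0.001 0 0 0; 32 0 0 -0.05 0 0 0; 32 0 0 -0.12 0 0 0")

```text
time: 14.48
tool_pos: [0.4901, 0.2206, 0.0707]
tool_rot: [-0.001, 0.571, 0.821, -0.001]
contact_force: [0.5, 1.0, -0.6]
gripper_width: 0.319
grasp_force: 0.0
```

Emit:
jog_arm(motion="50 0 0 -0.1 0 0 0; 50 0 0 -0.15 0 0 0; 50 0 0 -0.15 0 0 0; 50 0 0 -0.15 0 0 0; 50 0 0 -0.15 0 0 0")

```text
time: 15.1
tool_pos: [0.49, 0.2206, 0.1442]
tool_rot: [-0.001, 0.571, 0.821, -0.001]
contact_force: [0.4, 0.0, -0.6]
gripper_width: 0.496
grasp_force: 0.0
```

Run:
```python
from h import *
f=grab_frame("wrist");save(f,"w5.png");W=cloud(f)
go(.5398,.0902,.17,110.3)
P=W.reshape(-1,3);a=np.radians(20.3);d=P[:,:2]-[.5162,.156]
bx=d@[np.cos(a),np.sin(a)]*1000;by=d@[-np.sin(a),np.cos(a)]*1000
k=(abs(bx)<38)&(by>15)&(by<158)&(P[:,2]<.05)&(P[:,2]>.0105)
print(bx[k].min(),bx[k].max(),by[k].min(),by[k].max(),np.percentile(P[k,2],[1,50,99]))
for lo in range(15,155,15):
    j=k&(by>lo)&(by<lo+15)
    if j.sum()>5: print(lo,np.percentile(bx[j],[2,50,98]).round(1),np.percentile(P[j,2],[5,50,95]).round(4))
```

```text
shift [-0.2791  0.0023 -0.0511] turn [-0.0017 -0.0019 -1.0471] pos [0.4902 0.2207 0.1445] t 15.15 q6 -0.07
shift [-0.2791  0.0023 -0.0511] turn [-0.0019  0.0017  1.0473] pos [0.4902 0.2207 0.1445] t 15.15 q6 -0.07
-26.737889514341422 37.448310599872 22.776184172518985 146.497289961903 [0.01054306 0.01277554 0.0254227 ]
15 [-21.3  -0.3   5.6] [0.0137 0.023  0.0234]
30 [-4.8  0.9  6.7] [0.0227 0.0241 0.0253]
45 [-4.8  0.9  6.6] [0.0226 0.0241 0.0251]
60 [-4.7  0.8  6.4] [0.0227 0.0241 0.0253]
75 [-12.3   0.8  12.3] [0.0225 0.0239 0.0252]
90 [-16.1   0.   16.9] [0.0107 0.012  0.0239]
105 [-15.9   0.8  17.4] [0.0107 0.0117 0.0238]
120 [-15.9   0.8  17.1] [0.0107 0.0117 0.0239]
135 [-16.3   0.7  16.9] [0.0107 0.0118 0.0239]
```

View pics/w5.png

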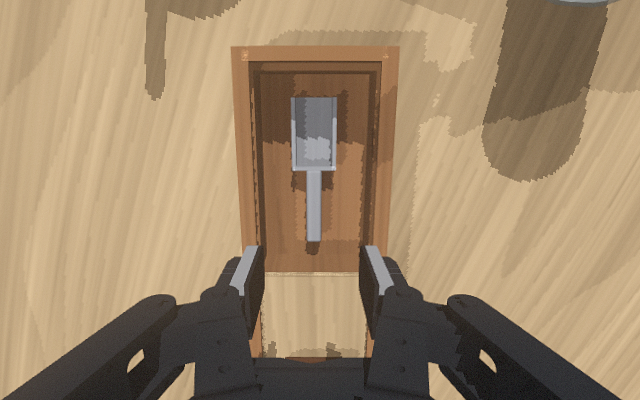

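Emit:
jog_arm(motion="50 -0.05 0 -0.02 0 0 -0.12; 50 -0.1 0 -0.02 0 0 -0.24; 50 -0.15 0 -0.02 0 0 -0.36; 50 -0.2 0 -0.02 0 0 -0.48; 50 -0.279 0.002 -0.02 0 0 -0.6")

```text
time: 15.78
tool_pos: [0.5402, 0.0901, 0.1553]
tool_rot: [-0.001, 0.154, 0.988, -0.0]
contact_force: [-0.3, -1.3, 0.1]
gripper_width: 0.5
grasp_force: 0.0
```

Run:
```python
from h import *
go(.5398,.0902,.12,110.3)
```

```text
shift [ 0.0006 -0.      0.0705] turn [ 2.000e-04 -1.300e-03 -4.423e-01] pos [0.5402 0.0901 0.1553] t 15.775 q6 -1.23
shift [ 0.0006 -0.      0.0705] turn [-1.7000e-03 -2.0000e-04  1.6521e+00] pos [0.5402 0.0901 0.1553] t 15.775 q6 -1.23
```

Emit:
jog_arm(motion="60 0 0 0.02 0 0 -0.12; 60 0 0 0.04 0 0 -0.24; 60 0 0 0.06 0 0 -0.36; 60 0 0 0.07 0 0 -0.442; 60 0 0 0.07 0 0 -0.442")

```text
time: 16.4
tool_pos: [0.5396, 0.0904, 0.1198]
tool_rot: [-0.002, -0.172, 0.985, 0.0]
contact_force: [-0.8, -0.5, 0.5]
gripper_width: 0.6
grasp_force: 0.0
```

Run:
```python
from h import *
f=grab_frame("wrist");W=cloud(f);X,Y,Z=W[...,0],W[...,1],W[...,2]
s=(Z>.064)&(Z<.076)&(np.hypot(X-.54,Y-.09)<.04)
P=W[s];print(len(P),cv2.minAreaRect((P[:,:2]*1000).astype(np.float32)) if len(P)>5 else 0)
go(.5398,.0902,.053,110.3)
```

```text
1621 ((540.9226684570312, 90.53218078613281), (50.21916961669922, 11.977754592895508), 20.232702255249023)
shift [ 0.0004 -0.0004  0.135 ] turn [ 0.0004 -0.0012 -0.0065] pos [0.5401 0.0905 0.1205] t 16.45 q6 -1.89
shift [ 0.0004 -0.0004  0.135 ] turn [-1.9000e-03 -6.0000e-04  2.0879e+00] pos [0.5401 0.0905 0.1205] t 16.45 q6 -1.89
```

Emit:
jog_arm(motion="60 0 0 0.05 0 0 -0.006; 60 0 0 0.1 0 0 -0.006; 60 0 0 0.134 0 0 -0.006; 60 0 0 0.134 0 0 -0.006; 60 0 0 0.134 0 0 -0.006")

```text
time: 17.08
tool_pos: [0.5414, 0.0905, 0.0555]
tool_rot: [0.001, -0.177, 0.984, -0.0]
contact_force: [-0.1, -0.3, 0.8]
gripper_width: 0.596
grasp_force: 0.0
```

Emit:
jog_arm(motion="30 0 0 0 0 0 0; 0 0 0 0 0 0 0; 0 0 0 0 0 0 0; 0 0 0 0 0 0 0; 0 0 0 0 0 0 0")

```text
time: 17.7
tool_pos: [0.5411, 0.0908, 0.0556]
tool_rot: [0.0, -0.177, 0.984, 0.0]
contact_force: [-2.1, 0.9, 5.2]
gripper_width: 0.12
grasp_force: 61.5
```

Emit:
jog_arm(motion="0 0 0.03 0 0 0 0; 0 0 0.06 0 0 0 0; 0 0 0.09 0 0 0 0; 0 0 0.12 0 0 0 0; 0 0 0.15 0 0 0 0")

```text
time: 18.32
tool_pos: [0.5152, 0.161, 0.0556]
tool_rot: [0.001, -0.177, 0.984, -0.001]
contact_force: [0.2, -1.8, 5.6]
gripper_width: 0.121
grasp_force: 61.5
```

Emit:
jog_arm(motion="0 0 0.03 0 0 0 0; 0 0 0.06 0 0 0 0; 0 0 0.09 0 0 0 0; 0 0 0.12 0 0 0 0; 0 0 0.14 0 0 0 0")

```text
time: 18.95
tool_pos: [0.4907, 0.227, 0.0556]
tool_rot: [0.001, -0.177, 0.984, -0.0]
contact_force: [-0.5, -2.1, 5.9]
gripper_width: 0.12
grasp_force: 61.5
```

Run:
```python
from h import *
s=state();print((s["tool_pos"][:2]-[.5411,.0908])@[-.3469,.9379],s["contact_force"])
go(.5411-.3469*.155,.0908+.9379*.155,.0555,110.3)
```

```text
0.14522635026871175 [-0.53119646 -2.0831043   5.91381012]
shift [-0.0001  0.0195  0.0001] turn [-0.0008  0.0012  0.0012] pos [0.4907 0.227  0.0556] t 18.95 q6 -1.63
shift [-0.0001  0.0195  0.0001] turn [-1.9000e-03 -1.3000e-03 -2.0932e+00] pos [0.4907 0.227  0.0556] t 18.95 q6 -1.63
```

Emit:
jog_arm(motion="0 0 0.008 0 0 0 0; 0 0 0.014 0 0 0 0; 0 0 0.018 0 0 0 0; 0 0 0.021 0 0 0 0; 0 0 0.023 0 0 0 0")

```text
time: 19.58
tool_pos: [0.4873, 0.2362, 0.0556]
tool_rot: [0.001, -0.177, 0.984, -0.002]
contact_force: [1.4, -7.7, 5.8]
gripper_width: 0.12
grasp_force: 61.6
```

Emit:
jog_arm(motion="0 0 0.002 0 0 0 0; 0 0 0.004 0 0 0 0; 0 0 0.004 0 0 0 0; 0 0 0.004 0 0 0 0; 0 0 0.004 0 0 0 0")

```text
time: 20.2
tool_pos: [0.4873, 0.2363, 0.0556]
tool_rot: [0.001, -0.177, 0.984, -0.004]
contact_force: [3.7, -12.5, 4.5]
gripper_width: 0.119
grasp_force: 61.5
```

Run:
```python
from h import *
s=state();print((s["tool_pos"][:2]-[.5411,.0908])@[-.3469,.9379],s["contact_force"])
```

```text
0.15514941507087252 [  3.7333754  -12.51337214   4.45391465]
```

Fully home (155 mm travelled, against the stop). Release in place and rise.

Emit:
jog_arm(motion="40 0 -0.004 0 0 0 0; 50 0 -0.005 0 0 0 0; 50 0 -0.005 0 0 0 0; 50 0 -0.005 -0.08 0 0 0; 50 0 -0.005 -0.2 0 0 0")

```text
time: 20.82
tool_pos: [0.4842, 0.2364, 0.1528]
tool_rot: [-0.003, -0.177, 0.984, -0.0]
contact_force: [0.9, 0.6, 0.6]
gripper_width: 0.495
grasp_force: 0.0
```

Emit:
jog_arm(motion="50 0 0 -0.1 0 0 0; 50 0 0 -0.1 0 0 0; 50 0 0 -0.1 0 0 0; 50 0 0 -0.1 0 0 0; 50 0 0 -0.1 0 0 0")

```text
time: 21.45
tool_pos: [0.4855, 0.2365, 0.2026]
tool_rot: [-0.002, -0.177, 0.984, -0.0]
contact_force: [0.1, 0.7, -0.1]
gripper_width: 0.501
grasp_force: 0.0
```

Run:
```python
from h import *
f=grab_frame("wrist");save(f,"w6.png");W=cloud(f);X,Y,Z=W[...,0],W[...,1],W[...,2]
s=(Z>.064)&(Z<.076)&(np.hypot(X-.487,Y-.236)<.05)
P=W[s];r=cv2.minAreaRect((P[:,:2]*1000).astype(np.float32));print(r,((np.array(r[0])/1000-[.5409,.0905])@[-.3469,.9379]))
print(state()["tool_pos"],state()["contact_force"])
```

```text
((487.2732849121094, 235.78701782226562), (50.319725036621094, 11.577629089355469), 20.594392776489258) 0.15486780147949222
[0.48565402 0.23655092 0.20301277] [ 0.36317765 -0.10331529 -0.16909978]
```

View pics/w6.png

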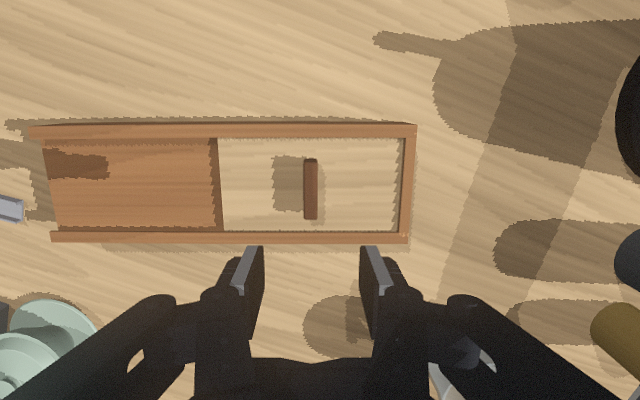

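The cover (pixels 218–402) is fully against the +y end rim at column 402, with the bar at (310,189). The gripper is clear of everything.

```bash
python3 -c "
from plant import *
print(job_done())"
```

```text
the job is handed in; nothing more can be done
None
```

The steel scoop is lying flat, hollow side up, in the box compartment; the cover is fully home over it, the gripper has let go, and I handed the job in at about 21.5 s with no verdict returned.

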